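Lay the tea tray beside the microwave crate

TASK

Lay the tea tray: gently stand one small tea glass in the middle of each of the two steel saucers, the copper-coloured coffee pot in the middle of the square cork trivet with its handle pointing out over the tray's edge, away from the other three places, and the small red sugar jar in the middle of the six-sided white tile. Everything stands upright and is let go. Leave the big water tumbler and the big red flour jar standing where they are.

Things in the scene. Friction and masses are not known exactly. Their poses are not given: they have to be found in the camera images.
- tea_glass_a_center (a point): small clear tea glass, open at the top, 72 mm high, widening from 42 mm across at the foot through 49 mm (22 mm up) to 52 mm at the rim, wall 3 mm, about 100 g; upright on the table at the start. The point is on its axis half-way up (36 mm above its foot); z is up. The two tea glasses are alike and interchangeable.
- tea_glass_b_center (a point): small clear tea glass, open at the top, 72 mm high, widening from 42 mm across at the foot through 49 mm (22 mm up) to 52 mm at the rim, wall 3 mm, about 100 g; upright on the table at the start. The point is on its axis half-way up (36 mm above its foot); z is up. The two tea glasses are alike and interchangeable.
- coffee_pot_center (a point): small copper-coloured open coffee pot, about 200 g, 68 mm high; belly 62 mm across, neck 52, rim 58. Its straight black handle (9 mm thick) leaves the rim along +x, rising, and ends 92 mm from the axis, 88 mm up; at the start it points towards the robot within 0.5 rad. Grip the body with fingers closing along its y. Point: on the axis, 34 mm above the foot (half-way up); z up.
- sugar_jar_center (a point): small red plastic jar with a red twist cap, 54 mm across, 62 mm high, about 140 g, upright. The point is on its axis half-way up (31 mm above its foot); z is up.
- saucer_a_top (a point): round steel saucer with a low rim, 84 mm across, rim 7 mm high, flat inside over about 70 mm, in the tray. Point: centre of its inner floor, where a glass stands, 11 mm above the table. Both saucers are alike. The four places (2 saucers, trivet, tile) stand in the tray's corners, shuffled, 65 mm from its middle along both sides: their average is the tray's middle.
- saucer_b_top (a point): round steel saucer with a low rim, 84 mm across, rim 7 mm high, flat inside over about 70 mm, in the tray. Point: centre of its inner floor, where a glass stands, 11 mm above the table. Both saucers are alike. It and the other places are fixed in a square dark wooden tray, 270 mm a side, rim 20 mm above the table, yawed up to 0.3 rad.
- trivet_top (a point): square cork trivet, 88 mm a side, 8 mm thick, fixed in the tray, where the coffee pot stands. The point is the centre of its top, 16 mm above the table.
- tile_top (a point): six-sided white ceramic tile, 76 mm across the flats, 6 mm thick, fixed in the tray, where the sugar jar stands. The point is the centre of its top, 14 mm above the table.
- tumbler_center (a point): big clear water tumbler, a look-alike that stays put: 68 mm across the rim, 62 mm at the foot, 95 mm high. The point is on its axis half-way up (47.5 mm); z is up.
- flour_jar_center (a point): big red plastic jar with a red twist cap, a look-alike that stays put: 76 mm across, 95 mm high. The point is on its axis half-way up (47.5 mm); z is up.
There are look-alikes about, which are no part of the job. Leave any green or yellow look-alike of the part that bears flour_jar_center alone.

How it is judged:
At the end, for the whole second after the job is handed in: A tea glass in each saucer, the pot on the trivet, the sugar jar on the tile: each within 14 mm of the middle, resting there, upright (0.12 rad), still; no other place's centre more than 60 mm ahead of the pot's axis along its handle; tumbler and flour jar upright, within 25 mm of their start (((horizontal distance between tea_glass_a_center and saucer_a_top below 0.014 m and distance between tea_glass_a_center and saucer_a_top below 0.041 m and horizontal distance between tea_glass_b_center and saucer_b_top below 0.014 m and distance between tea_glass_b_center and saucer_b_top below 0.041 m) or (horizontal distance between tea_glass_a_center and saucer_b_top below 0.014 m and distance between tea_glass_a_center and saucer_b_top below 0.041 m and horizontal distance between tea_glass_b_center and saucer_a_top below 0.014 m and distance between tea_glass_b_center and saucer_a_top below 0.041 m)) and horizontal distance between coffee_pot_center and trivet_top below 0.014 m and distance between coffee_pot_center and trivet_top below 0.039 m and horizontal distance between sugar_jar_center and tile_top below 0.014 m and distance between sugar_jar_center and tile_top below 0.036 m and x of each of saucer_a_top, saucer_b_top, tile_top in the frame of coffee_pot_center below 0.06 m and angle between each of tea_glass_a_center, tea_glass_b_center, coffee_pot_center, sugar_jar_center, tumbler_center, flour_jar_center's own z axis and vertical below 0.12 rad and linear speed of each of tea_glass_a, tea_glass_b, coffee_pot, sugar_jar below 0.02 m/s and distance of each of tumbler_center, flour_jar_center from where it was at the start of the episode below 0.025 m); the robot touches nothing.
It fails at once if the water tumbler or the flour jar is moved from its spot (more than 40 mm) or tipped (distance of any of tumbler_center, flour_jar_center from where it was at the start of the episode above 0.04 m or angle between any of tumbler_center, flour_jar_center's own z axis and vertical above 0.4 rad).
It fails at once if a thing is let go in the air, more than 20 mm above its place (dropped) ((horizontal distance between tea_glass_a_center and saucer_a_top below 0.05 m and height (world z) of tea_glass_a_center above 0.067 m and contact force between tea_glass_a and the fingers below 0.05 N) or (horizontal distance between tea_glass_a_center and saucer_b_top below 0.05 m and height (world z) of tea_glass_a_center above 0.067 m and contact force between tea_glass_a and the fingers below 0.05 N) or (horizontal distance between tea_glass_b_center and saucer_a_top below 0.05 m and height (world z) of tea_glass_b_center above 0.067 m and contact force between tea_glass_b and the fingers below 0.05 N) or (horizontal distance between tea_glass_b_center and saucer_b_top below 0.05 m and height (world z) of tea_glass_b_center above 0.067 m and contact force between tea_glass_b and the fingers below 0.05 N) or (horizontal distance between coffee_pot_center and trivet_top below 0.05 m and height (world z) of coffee_pot_center above 0.07 m and contact force between coffee_pot and the fingers below 0.05 N) or (horizontal distance between sugar_jar_center and tile_top below 0.05 m and height (world z) of sugar_jar_center above 0.065 m and contact force between sugar_jar and the fingers below 0.05 N)).
It fails at once if a tea glass is banged onto a saucer (more than 40 N) (contact force between any of tea_glass_a, tea_glass_b and saucer_a above 40 N or contact force between any of tea_glass_a, tea_glass_b and saucer_b above 40 N).
It also fails if it takes over 128 s, if anything falls off the work surface, if the arm or the gripper's body presses on something with over 40 N, if the wrist force passes 120 N, or if a joint passes its speed limit or range.

ROBOT

A 6-joint arm with a two-finger parallel gripper is mounted at the origin on the work surface. World frame = base frame: x ahead of the robot, y to its left, z up, the work surface at z = 0. Lengths are in m, angles in rad, forces in N, time in s.
With the tool pointing down it reaches from about 0.3 to 0.75 m from the base axis. Payload 8.5 kg.
Tool frame: the origin (TCP) lies between the finger pads; the fingertips stand 22 mm ahead of it and the grasp point (between the pads) lies 3 mm ahead of it (env.tip_extent is the distance from the TCP to the fingertips, in m); z points along the fingers, y is the line along which they close (so a half turn about z gives the same grasp; the last joint's range is limited). The gripper opens to 85 mm and grips with 20 to 120 N. Pads are 22 mm wide; open, the fingers measure 114 mm over their backs; the gripper's body (76 mm by 85 mm) begins 54 mm behind the grasp point. The pads swing forward as they close: fully open they stand 13 mm farther back than shut.
Start: joints at [-1.534, 0.381, 1.297, -0, 1.464, -0.215], TCP at [0.137, -0.533, 0.253] pointing down, gripper open.
Joint ranges: [-3.11, 3.11], [-0.89, 2.33], [0.22, 2.48], [-1.42, 4.56], [0.17, 2.85], [-2.88, 2.88]. Speed limits (rad/s): [2.39, 2.39, 3.14, 3.14, 3.14, 3.14].

INTERFACE

Orientations are given as a rotation vector (axis times angle).
In Python, from workcell import env, capture, workorder, masks_of, spot_point gives the robot as it stands. The module is installed in compiled form; this text tells all that it offers.
- The arm moves only by the shell command python3 -m handwheel 'ROWS'. ROWS is JSON, a list of rows, each an object with "offset": the shift along the tool's x, y, z in units of 0.5 m (1.0 is 0.5 m), a list of three; "dr": the turn, a rotation vector about the tool's x, y, z in units of 0.5 rad (1.0 is 0.5 rad), a list of three; "grip": the finger opening in mm, from 0 to 85.4. A call has 1 to 8 rows; each row shifts and turns the commanded pose from where the row before left it, along the tool's axes as they then stand; what a row does not reach is not made up. A row lasts 1/8 s, in which the tool goes at most 62.5 mm and 10.7 degrees, less where a joint would pass 70% of its speed; a pose out of reach is approached as far as the arm can. A call with a number of a shift or a turn outside -1 to 1 is refused whole. A call with a gripper value outside its range is refused whole. The fingers move at their own pace and stop on an object; the grip force is fixed at half the most. Time passes only in rows, so rows that do not move let the fingers close. It gives the time, the measured TCP pose, the force, the opening and the grip force at its end, in the units of the state.
- env.observe(): the state, without advancing time (a new reading comes with each control period).
- capture(name): name is "side" or "top"; returns a dict with "image" (400x640x3 uint8, red, green, blue), "fov_y" (degrees; the focal length in pixels is half the picture's height over the tangent of half this angle, whatever the lens; pixels are square), "cx", "cy" (the principal point, pixels), "k1" (the pictures are not rectified: a ray, as slopes to the right and down, at radius r is drawn at 1 + k1 r^2 times it, then the intrinsics apply), "rvec" (rotation vector, rad) and "tvec" (3), from world to camera coordinates, as OpenCV has them. Camera axes: x right, y down, z forward; pixel columns grow to the right and rows downward; lengths in m; the calibration is good to about 2 mm. A picture is of the moment at which its call begins. There is no depth.
- workorder.finish_job(): hands the job in; it is judged then, once.
Trained networks look in a picture, given as the dict that the camera call returned (one of the last four; its "shot" number tells which), for a name from the list of things; names that differ only in an ending like _2 or _b are one class to them, and where a whole thing is asked for, a point or a joint stands for the part that bears it (a point fixed in the world has none). Each returns a list of dicts, best first, with "confidence" (0 to 1); they miss things now and then, are a little off and sometimes report something else, mostly with a low value. They report only what shows in the picture. A call takes as long as a camera call. They do not tell look-alikes from the thing itself.
- masks_of(picture, thing): "mask" (400x640 bool, what is visible of it) and "extent" ([centre column, centre row, width, height] as shares, 0 to 1, of the picture: columns of its width, rows of its height, round what is visible of it).
- spot_point(picture, thing): "at" ([column, row] as shares, 0 to 1, of the picture: columns of its width, rows of its height: a listed point, or the origin of a listed thing).
The state is a dict: "clock": time; "joint_positions": joint angles; "dq": joint speeds; "tau": joint torques, N m; "position": TCP position; "tcp_rot": TCP orientation; "contact_force": force on the tool from outside, world axes, zero at the start; "torque": the same for the moment, N m; "width": finger opening in m; "grip_force": force on a finger pad.
Only numpy, scipy, OpenCV 4.12 (cv2) and the standard library are available. Lean on these libraries where they do the work, as an engineer would, in place of code of your own. Each camera call takes 0.05 s, during which the arm holds its last target. There are 200 camera calls.

## Working session

There is one attempt and no reset: what is moved stays moved. The work goes in short steps, Python scripts to look and compute and a shell command to move; the robot and the scene stay as the last step left them, time stands still between calls to the robot, and variables do not carry over. Pictures are saved under pics/ and viewed, at most 14 in all, crops included, and the job is handed in when it is done.

```bash
mkdir -p pics
cat > h.py <<'E'
import numpy as np, cv2
from workcell import env, capture, workorder, masks_of, spot_point
def K(p):
    f=200/np.tan(np.radians(p["fov_y"])/2); return f
def ray(p,u,v):
    f=K(p); d=np.array([(u-p["cx"])/f,(v-p["cy"])/f]); x=d.copy()
    for _ in range(20): x=d/(1+p["k1"]*(x@x))
    R=cv2.Rodrigues(np.array(p["rvec"],float))[0]; t=np.array(p["tvec"],float)
    return -R.T@t, R.T@np.array([x[0],x[1],1.])
def atz(p,u,v,z):
    c,d=ray(p,u,v); return c+d*(z-c[2])/d[2]
def proj(p,P):
    R=cv2.Rodrigues(np.array(p["rvec"],float))[0]; q=R@np.array(P,float)+np.array(p["tvec"],float)
    x=q[:2]/q[2]; x=x*(1+p["k1"]*(x@x)); return x*K(p)+[p["cx"],p["cy"]]
Z=dict(tea_glass_a_center=.036,coffee_pot_center=.034,sugar_jar_center=.031,saucer_a_top=.011,trivet_top=.016,tile_top=.014,tumbler_center=.0475,flour_jar_center=.0475)
def save(p,n): cv2.imwrite("pics/"+n,p["image"][:,:,::-1])
E
cat > a.py <<'E'
from h import *
for cam in("top","side"):
    p=capture(cam); save(p,cam+"0.png"); print(cam,p["fov_y"],p["k1"],np.round(ray(p,320,200)[0],3))
    for n,z in Z.items():
        for d in spot_point(p,n):
            u,v=d["at"][0]*640,d["at"][1]*400
            print(n,round(d["confidence"],2),round(u),round(v),np.round(atz(p,u,v,z)[:2],4))
print(env.observe()); print(env.tip_extent)
E
python3 a.py
```

```text
top 43.069001804251826 -0.12961384165071294 [ 3.560e-01 -1.000e-03  1.479e+00]
tea_glass_a_center 0.72 168 184 [0.4974 0.4345]
tea_glass_a_center 0.48 414 232 [ 0.3801 -0.2778]
coffee_pot_center 0.72 218 170 [0.5428 0.292 ]
sugar_jar_center 0.7 221 229 [0.3713 0.2747]
saucer_a_top 0.79 342 188 [ 0.5019 -0.0694]
trivet_top 0.88 303 184 [0.5105 0.0463]
tile_top 0.94 306 141 [0.6388 0.0389]
tumbler_center 0.86 413 171 [ 0.5553 -0.2688]
tumbler_center 0.47 347 150 [ 0.6096 -0.0794]
flour_jar_center 0.78 413 231 [ 0.3824 -0.2719]
flour_jar_center 0.64 456 239 [ 0.3643 -0.3974]
flour_jar_center 0.57 404 276 [ 0.2543 -0.2479]
side 57.95921066624393 -0.040497272673416185 [-0.133  0.582  0.803]
tea_glass_a_center 0.8 188 275 [0.4939 0.4389]
coffee_pot_center 0.98 225 230 [0.5693 0.2792]
sugar_jar_center 0.55 270 268 [0.3739 0.2646]
saucer_a_top 0.81 330 196 [ 0.4926 -0.0725]
trivet_top 0.88 295 208 [0.5189 0.0559]
trivet_top 0.67 190 271 [0.5184 0.4252]
tile_top 0.54 278 191 [0.6246 0.045 ]
tumbler_center 0.71 358 157 [ 0.5526 -0.2677]
tumbler_center 0.7 306 178 [ 0.5842 -0.0446]
flour_jar_center 0.97 425 200 [ 0.2504 -0.2553]
flour_jar_center 0.85 416 167 [ 0.3727 -0.3781]
{'clock': 0.9, 'joint_positions': array([-1.53432659e+00,  3.80571147e-01,  1.29740788e+00,  1.76621363e-05,
        1.46360657e+00, -2.15313822e-01]), 'dq': array([ 0.00106782,  0.0002847 ,  0.00062255, -0.00102122,  0.00085014,
        0.00083765]), 'tau': array([ 4.50584866e-04, -4.48322618e+01, -2.31464034e+01, -3.02664439e-04,
        3.80988740e-04,  5.98065085e-06]), 'position': array([ 0.13701598, -0.53263445,  0.25333524]), 'tcp_rot': array([3.11672222e+00, 3.94452799e-01, 2.64847917e-05]), 'contact_force': array([-0.82002719,  0.03973249,  0.10782895]), 'torque': array([ 0.01550234,  0.01411132, -0.04571446]), 'grip_force': 0.0, 'width': 0.08535957969589006}
0.022
```

View pics/top0.png

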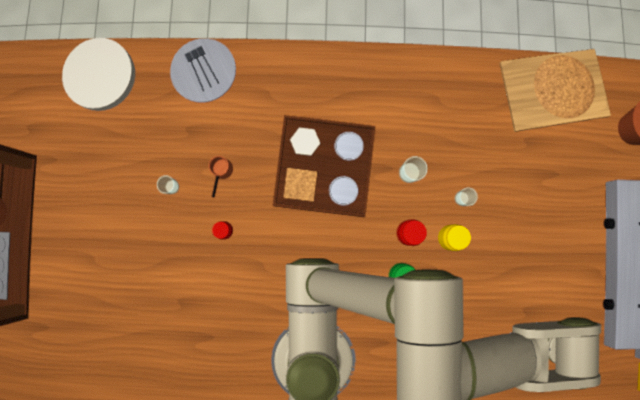

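View pics/side0.png

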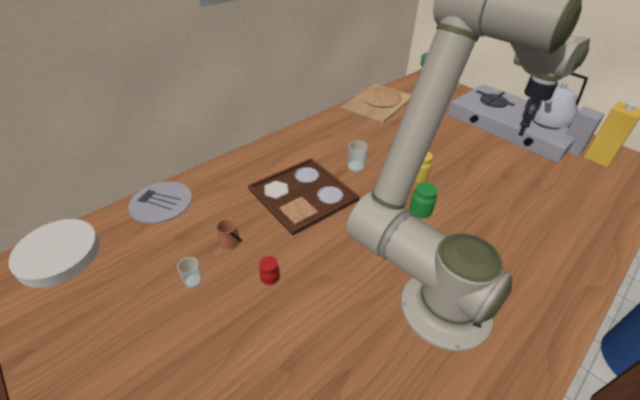

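The top picture shows the small red jar at (222,230) and the pot at (220,167), with its handle towards (213,196). The tea glasses are at (167,184) and (466,197). 

Candidates for each thing I want:
- **Tea glass:** (167,184) small, (466,197) small, (413,169) the big tumbler.
- **Red jar:** (222,230) small, (412,232) the big flour jar. The yellow jar at (456,238) and the green one at (402,274) are look-alikes.

I choose the small ones and check them in one crop.

```bash
cat > m.py <<'E'
from h import *
from scipy.optimize import least_squares
prof=dict(tea_glass_a_center=[(0,.021),(.022,.0245),(.072,.026)],sugar_jar_center=[(0,.027),(.062,.027)],tumbler_center=[(0,.031),(.095,.034)],flour_jar_center=[(0,.038),(.095,.038)])
a=np.linspace(0,2*np.pi,40)
def hullbox(p,n,xy):
    q=np.array([proj(p,[xy[0]+r*np.cos(t),xy[1]+r*np.sin(t),z]) for z,r in prof[n] for t in a])
    return np.r_[q.min(0),q.max(0)]
def box(m):
    ys,xs=np.where(m); return np.array([xs.min(),ys.min(),xs.max()+1,ys.max()+1.])
def fit(n,obs,x0):
    return least_squares(lambda x:np.concatenate([(hullbox(p,n,x)-b) for p,b in obs]),x0,loss='soft_l1')
if __name__=="__main__":
    P={c:capture(c) for c in("top","side")}
    for n in prof:
        for c,p in P.items():
            for d in masks_of(p,n):
                if d["confidence"]<.3: continue
                b=box(d["mask"]); x0=atz(p,(b[0]+b[2])/2,(b[1]+b[3])/2,Z[n])[:2]
                s=fit(n,[(p,b)],x0); print(n[:8],c,round(d["confidence"],2),b.astype(int),"xy",np.round(s.x,4),"res",np.round(s.fun,1))
    for n in("saucer_a_top","trivet_top","tile_top","coffee_pot_center"):
        for c,p in P.items():
            for d in masks_of(p,n):
                if d["confidence"]<.3: continue
                ys,xs=np.where(d["mask"]); u,v=xs.mean()+.5,ys.mean()+.5
                print(n,c,round(d["confidence"],2),round(u,1),round(v,1),len(xs),np.round(atz(p,u,v,Z[n])[:2],4))
    i=P["top"]["image"][:,:,::-1]
    cv2.imwrite("pics/crop1.png",np.hstack([cv2.resize(i[150:250,150:250],(400,400),interpolation=2),cv2.resize(i[150:250,390:490],(400,400),interpolation=2)]))
E
python3 m.py
```

```text
tea_glas top 0.89 [157 176 179 194] xy [0.4918 0.4319] res [-0.5 -0.6  0.5  0.7]
tea_glas side 0.9 [177 257 202 288] xy [0.4935 0.4302] res [ 0.1 -0.4 -0.1  0.3]
sugar_ja top 0.68 [212 222 233 241] xy [0.3649 0.2702] res [-0.8 -0.1  0.9  0.1]
sugar_ja side 0.57 [259 256 280 286] xy [0.3675 0.2708] res [-0.7 -0.7  0.7  0.6]
sugar_ja side 0.51 [216 219 242 250] xy [0.548  0.2809] res [ 1.7  1.5 -2.2 -1. ]
tumbler_ side 0.79 [349 141 367 172] xy [ 0.5525 -0.2664] res [-1.2 -0.5  1.1  0.3]
flour_ja top 0.82 [396 219 427 246] xy [ 0.3777 -0.2662] res [-0.9 -0.4  0.8  0.4]
flour_ja top 0.72 [388 263 414 278] xy [ 0.2838 -0.2362] res [ -3.9 -11.3   2.3   2.5]
flour_ja top 0.62 [438 224 471 251] xy [ 0.3672 -0.3902] res [-1.1 -0.3  1.   0.3]
flour_ja side 0.75 [409 182 437 219] xy [ 0.2545 -0.2455] res [-1.5 -0.9  1.3  0.6]
flour_ja side 0.75 [416 153 432 183] xy [ 0.3619 -0.3904] res [-8.4 -3.4  3.   1.2]
saucer_a_top top 0.7 344.0 190.7 630 [ 0.4949 -0.0748]
saucer_a_top side 0.73 330.2 195.2 335 [ 0.4946 -0.0749]
trivet_top top 0.76 300.8 184.4 884 [0.5088 0.0513]
trivet_top side 0.91 298.9 210.5 517 [0.5035 0.0545]
trivet_top side 0.59 307.6 175.8 263 [ 0.618  -0.0834]
tile_top top 0.85 305.2 141.2 571 [0.6366 0.0425]
tile_top top 0.66 222.3 230.1 351 [0.3695 0.2749]
tile_top side 0.51 276.3 189.8 316 [0.6326 0.0445]
coffee_pot_center top 0.76 220.1 168.8 462 [0.5455 0.2852]
```

View pics/crop1.png

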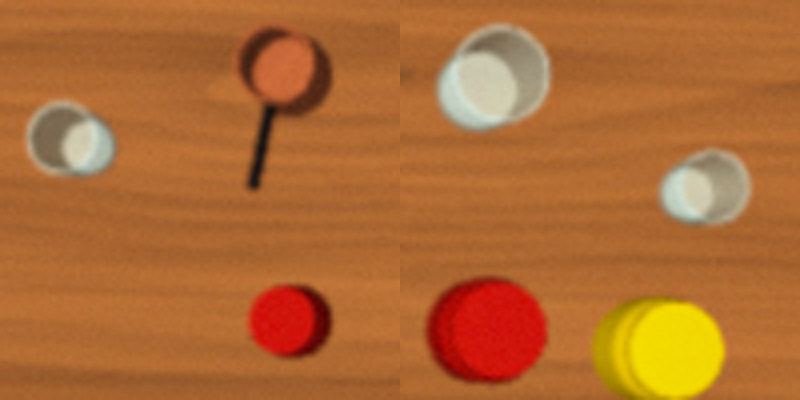

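The crop shows the small glass left of the pot, the pot with its handle running down to tip (213,197), and the small red jar at (222,230). On the right are the tumbler (413,169), the small glass (466,197), the flour jar and the yellow jar. My choice holds.

```bash
cat >> h.py <<'E'
def plan(x,y,z,yaw=0.,quiet=False):
    s=env.observe(); p=s["position"]; R=cv2.Rodrigues(s["tcp_rot"])[0]
    cy,sy=np.cos(yaw),np.sin(yaw)
    T=np.array([[cy,sy,0],[sy,-cy,0],[0,0,-1.]])
    print("pos",np.round(p,4),"off units total (tool axes now)",np.round(R.T@(np.array([x,y,z])-p)/.5,4),"in target axes",np.round(T.T@(np.array([x,y,z])-p)/.5,4),"dr units",np.round(cv2.Rodrigues(R.T@T)[0].ravel()/.5,4))
E
python3 - <<'E'
from h import *
import m
m.prof["pot"]=[(.025,.031),(.068,.029)]
p=capture("top")
for n,b,x0 in(("tea_glass_a_center",[455,187.5,477.5,206],[.47,-.4]),("tumbler_center",[399.3,156.,427.5,182.5],[.55,-.27]),("pot",[209.3,156.3,232.8,179],[.545,.285])):
    s=m.fit(n,[(p,np.array(b))],x0); print(n,s.x,s.fun)
c=s.x; t=atz(p,213.4,196,.086)[:2]; print("handle",t-c,np.linalg.norm(t-c),np.arctan2(*(t-c)[::-1]))
ps=capture("side")
s=m.fit("pot",[(ps,np.array([216,219,242,250.]))],c);print(s.x,s.fun)
# tray fit
for c_,p in(("top",p),("side",ps)):
    pts=[(.4947,-.0748),(.507,.0525),(.6355,.043),(.62,-.084)]
    print([np.round(proj(p,[*q,.012])) for q in pts])
    for d in masks_of(p,"tumbler_center")[:3]: print(c_,d["confidence"],m.box(d["mask"]))
    hsv=cv2.cvtColor(p["image"],cv2.COLOR_RGB2HSV)
    m2=((hsv[...,1]<70)&(hsv[...,2]>120)).astype(np.uint8)
    n,l,st,ce=cv2.connectedComponentsWithStats(m2)
    for q in pts:
        u,v=proj(p,[*q,.012]).astype(int); k=l[v,u]
        if k: print(c_,q,st[k],np.round(atz(p,*(ce[k]+.5),.012),4))
plan(.47,-.40,.2)
E
```

```text
tea_glass_a_center [ 0.48363863 -0.42489345] [-0.2966734  -0.21265083  0.2853356   0.2180389 ]
tumbler_center [ 0.55621984 -0.26740469] [-0.27396804 -0.23527767  0.25851916  0.24798825]
pot [0.54781004 0.28070575] [-0.0308615  -0.0665776   0.03141583  0.06785912]
handle [-0.08555816  0.00955042] 0.086089542395864 3.030427927907604
[0.53362419 0.28814306] [ 1.09345735  3.38951445 -1.18277367 -1.49551362]
[array([344., 191.]), array([300., 185.]), array([305., 142.]), array([348., 148.])]
top 0.92 [399. 156. 427. 183.]
top (0.4947, -0.0748) [329 176  29  29 686] [ 0.4944 -0.0733  0.012 ]
top (0.6355, 0.043) [290 128  30  28 614] [0.6358 0.0427 0.012 ]
top (0.62, -0.084) [334 132  30  29 667] [ 0.6266 -0.0862  0.012 ]
[array([330., 195.]), array([299., 211.]), array([276., 190.]), array([307., 176.])]
side 0.6 [348. 140. 368. 172.]
side (0.4947, -0.0748) [317 186  26  18 359] [ 0.4951 -0.0751  0.012 ]
side (0.6355, 0.043) [264 180  25  19 356] [0.6361 0.0426 0.012 ]
side (0.62, -0.084) [295 167  24  16 295] [ 0.6277 -0.0887  0.012 ]
pos [ 0.137  -0.5326  0.2533] off units total (tool axes now) [ 0.711  -0.091   0.1067] in target axes [ 0.6659 -0.2653  0.1067] dr units [ 0.     -0.      0.5036]
```

```bash
python3 -m handwheel '[{"offset":[0,0,0],"dr":[0,0,0.252],"grip":85},{"offset":[0,0,0],"dr":[0,0,0.252],"grip":85},{"offset":[0.1,-0.031,0.015],"dr":[0,0,0],"grip":85},{"offset":[0.1,-0.031,0.015],"dr":[0,0,0],"grip":85},{"offset":[0.1,-0.031,0.015],"dr":[0,0,0],"grip":85},{"offset":[0.1,-0.031,0.015],"dr":[0,0,0],"grip":85},{"offset":[0.1,-0.031,0.015],"dr":[0,0,0],"grip":85},{"offset":[0.1,-0.031,0.015],"dr":[0,0,0],"grip":85}]'
python3 -m handwheel '[{"offset":[0.093,-0.029,0.017],"dr":[0,0,0],"grip":85},{"offset":[0,0,0],"dr":[0,0,0],"grip":85}]'
python3 - <<'E'
from h import *
import m
plan(.4836,-.425,.043)
p=capture("side"); save(p,"side1.png")
for d in masks_of(p,"tea_glass_a_center"):
    b=m.box(d["mask"]); s=m.fit("tea_glass_a_center",[(p,b)],[.48,-.42]); print(d["confidence"],b,s.x,s.fun)
E
```

```text
clock: 3.0
position: [0.4387, -0.439, 0.2081]
tcp_rot: [3.141, -0.0, 0.0]
contact_force: [-0.3, -0.4, -0.1]
width: 0.0853
grip_force: 0.0
clock: 3.25
position: [0.486, -0.4234, 0.1985]
tcp_rot: [-3.14, -0.006, 0.001]
contact_force: [-0.7, -0.7, 0.3]
width: 0.0852
grip_force: 0.0
pos [ 0.486  -0.4234  0.1985] off units total (tool axes now) [-0.0046  0.0036  0.311 ] in target axes [-0.0048  0.0032  0.311 ] dr units [-0.003   0.0013  0.0075]
0.88 [177. 257. 201. 288.] [0.49433566 0.431145  ] [-0.37506799 -0.38124734  0.40073321  0.32881199]
```

View pics/side1.png

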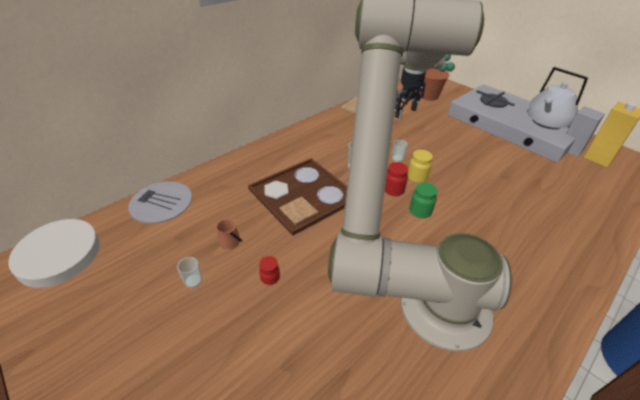

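The gripper hovers over the right-hand glass, which shows at about (400,150). I'll check that against the projection of my estimate.

Run:
```python
from h import *
import m
p=capture("side"); b=m.hullbox(p,"tea_glass_a_center",[.4836,-.425]); print(b)
i=cv2.resize(p["image"][120:180,370:430,::-1],(480,480),interpolation=2)
q=((b-[370,120,370,120])*8).astype(int); cv2.rectangle(i,tuple(q[:2].tolist()),tuple(q[2:].tolist()),(255,0,255),1); cv2.imwrite("pics/gb.png",i)
```

```text
[391.74029311 139.39672945 407.48231111 162.24728131]
```

View pics/gb.png

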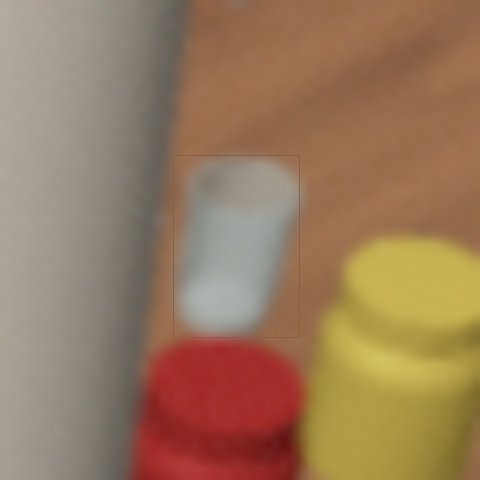

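The box fits the glass to within a pixel. Now I descend and grip.

```bash
python3 -m handwheel '[{"offset":[-0.005,0.003,0.06],"dr":[0,0,0],"grip":85},{"offset":[0,0,0.06],"dr":[0,0,0],"grip":85},{"offset":[0,0,0.06],"dr":[0,0,0],"grip":85},{"offset":[0,0,0.05],"dr":[0,0,0],"grip":85},{"offset":[0,0,0.04],"dr":[0,0,0],"grip":85},{"offset":[0,0,0.04],"dr":[0,0,0],"grip":85},{"offset":[0,0,0],"dr":[0,0,0],"grip":85},{"offset":[0,0,0],"dr":[0,0,0],"grip":40}]'
python3 -m handwheel '[{"offset":[0,0,0],"dr":[0,0,0],"grip":40},{"offset":[0,0,0],"dr":[0,0,0],"grip":40},{"offset":[0,0,0],"dr":[0,0,0],"grip":40},{"offset":[0,0,0],"dr":[0,0,0],"grip":40},{"offset":[0,0,0],"dr":[0,0,0],"grip":40}]'
```

```text
clock: 4.4
position: [0.4808, -0.4275, 0.046]
tcp_rot: [3.14, -0.002, 0.001]
contact_force: [1.1, 0.3, -0.0]
width: 0.0692
grip_force: 0.0
clock: 5.03
position: [0.4812, -0.427, 0.0463]
tcp_rot: [3.14, -0.0, 0.001]
contact_force: [-1.9, 2.3, 7.1]
width: 0.0496
grip_force: 61.2
```

```bash
python3 -m handwheel '[{"offset":[0,0,-0.04],"dr":[0,0,0],"grip":40},{"offset":[0,0,-0.08],"dr":[0,0,0],"grip":40},{"offset":[0,0,-0.09],"dr":[0,0,0],"grip":40},{"offset":[0,0,-0.08],"dr":[0,0,0],"grip":40},{"offset":[0,0,-0.02],"dr":[0,0,0],"grip":40},{"offset":[0,-0.06,0],"dr":[0,0,0],"grip":40},{"offset":[0,-0.1,0],"dr":[0,0,0],"grip":40},{"offset":[0,-0.1,0],"dr":[0,0,0],"grip":40}]'
python3 -m handwheel '[{"offset":[0.01,-0.1,0],"dr":[0,0,0],"grip":40},{"offset":[0.01,-0.1,0],"dr":[0,0,0],"grip":40},{"offset":[0,-0.1,0],"dr":[0,0,0],"grip":40},{"offset":[0,-0.1,0],"dr":[0,0,0],"grip":40},{"offset":[0,-0.04,0],"dr":[0,0,0],"grip":40},{"offset":[0,0,0],"dr":[0,0,0],"grip":40},{"offset":[0,0,0],"dr":[0,0,0],"grip":40}]'
python3 - <<'E'
from h import *
plan(.4926,-.0745,.0573)
p=capture("top"); save(p,"t2.png"); p=capture("side"); save(p,"s2.png")
for d in masks_of(p,"tea_glass_a_center"):
    from m import box; print(d["confidence"],box(d["mask"]))
E
```

```text
clock: 6.02
position: [0.4805, -0.2951, 0.1985]
tcp_rot: [-3.14, 0.001, 0.002]
contact_force: [-0.2, -0.5, -0.6]
width: 0.0497
grip_force: 62.1
clock: 6.9
position: [0.491, -0.0773, 0.1993]
tcp_rot: [-3.142, 0.001, 0.001]
contact_force: [0.3, -0.8, -1.7]
width: 0.0496
grip_force: 62.1
pos [ 0.491  -0.0773  0.1993] off units total (tool axes now) [ 0.0033 -0.0056  0.2841] in target axes [ 0.0031 -0.0056  0.2841] dr units [-0.0001  0.0015 -0.0012]
0.76 [178. 258. 201. 288.]
```

```bash
python3 -m handwheel '[{"offset":[0.003,-0.006,0.05],"dr":[0,0,0],"grip":40},{"offset":[0,0,0.08],"dr":[0,0,0],"grip":40},{"offset":[0,0,0.07],"dr":[0,0,0],"grip":40},{"offset":[0,0,0.05],"dr":[0,0,0],"grip":40},{"offset":[0,0,0.02],"dr":[0,0,0],"grip":40},{"offset":[0,0,0],"dr":[0,0,0],"grip":40},{"offset":[0,0,0],"dr":[0,0,0],"grip":40}]'
python3 -m handwheel '[{"offset":[0,0,0.004],"dr":[0,0,0],"grip":40},{"offset":[0,0,0.003],"dr":[0,0,0],"grip":40},{"offset":[0,0,0.002],"dr":[0,0,0],"grip":40}]'
```

```text
clock: 7.92
position: [0.4931, -0.074, 0.0657]
tcp_rot: [3.141, -0.001, 0.003]
contact_force: [0.2, 0.4, -1.6]
width: 0.049
grip_force: 62.2
clock: 8.3
position: [0.4926, -0.0737, 0.0604]
tcp_rot: [3.142, -0.0, 0.0]
contact_force: [0.5, -0.2, -0.5]
width: 0.049
grip_force: 62.2
```

```bash
for i in 1; do python3 -m handwheel '[{"offset":[0,0,0.003],"dr":[0,0,0],"grip":40},{"offset":[0,0,0],"dr":[0,0,0],"grip":40}]'; python3 -m handwheel '[{"offset":[0,0,0.002],"dr":[0,0,0],"grip":40},{"offset":[0,0,0],"dr":[0,0,0],"grip":40}]'; python3 -m handwheel '[{"offset":[0,0,0.002],"dr":[0,0,0],"grip":40},{"offset":[0,0,0],"dr":[0,0,0],"grip":40}]'; done
python3 - <<'E'
from h import *
p=capture("side"); cv2.imwrite("pics/s3.png",cv2.resize(p["image"][130:260,230:400,::-1],(680,520),interpolation=2))
E
```

```text
clock: 8.55
position: [0.4926, -0.0737, 0.0587]
tcp_rot: [-3.141, 0.0, 0.0]
contact_force: [-0.3, -0.4, -0.4]
width: 0.0494
grip_force: 62.2
clock: 8.8
position: [0.4926, -0.0737, 0.0578]
tcp_rot: [-3.142, 0.0, 0.0]
contact_force: [-1.1, 0.3, -1.2]
width: 0.0493
grip_force: 62.2
clock: 9.05
position: [0.4928, -0.0737, 0.0573]
tcp_rot: [3.141, -0.0, 0.001]
contact_force: [-0.9, 1.1, 6.5]
width: 0.0493
grip_force: 62.3
```

View pics/s3.png

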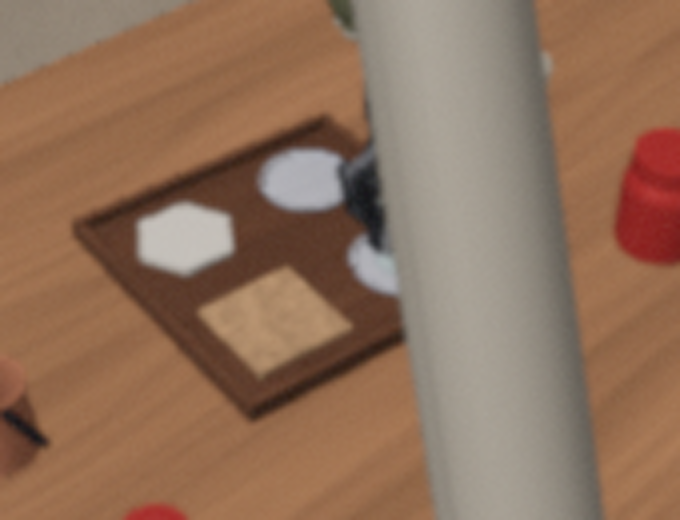

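The picture shows the fingers at the near saucer, about (380,200) in the crop, mostly hidden by the arm. The force reads 6.5 N, so the glass is down. I release it, lift, and go to the left-hand glass.

```bash
python3 -m handwheel '[{"offset":[0,0,0],"dr":[0,0,0],"grip":75},{"offset":[0,0,0],"dr":[0,0,0],"grip":75},{"offset":[0,0,0],"dr":[0,0,0],"grip":75},{"offset":[0,0,-0.02],"dr":[0,0,0],"grip":75},{"offset":[0,0,-0.05],"dr":[0,0,0],"grip":75},{"offset":[0,0,-0.08],"dr":[0,0,0],"grip":75},{"offset":[0,0,-0.08],"dr":[0,0,0],"grip":75},{"offset":[0,0,-0.055],"dr":[0,0,0],"grip":75}]'
python3 -m handwheel '[{"offset":[0,-0.06,0],"dr":[0,0,0],"grip":85},{"offset":[0,-0.11,0],"dr":[0,0,0],"grip":85},{"offset":[0,-0.11,0],"dr":[0,0,0],"grip":85},{"offset":[0,-0.11,0],"dr":[0,0,0],"grip":85},{"offset":[0,-0.11,0],"dr":[0,0,0],"grip":85},{"offset":[0,-0.11,0],"dr":[0,0,0],"grip":85},{"offset":[0,-0.11,0],"dr":[0,0,0],"grip":85},{"offset":[0,-0.11,0],"dr":[0,0,0],"grip":85}]'
python3 -m handwheel '[{"offset":[0,-0.11,0],"dr":[0,0,0],"grip":85},{"offset":[0,-0.06,0],"dr":[0,0,0],"grip":85},{"offset":[0,0,0],"dr":[0,0,0],"grip":85},{"offset":[0,0,0],"dr":[0,0,0],"grip":85}]'
python3 - <<'E'
from h import *
from m import *
plan(.4927,.431,.045)
for c in("top","side"):
    p=capture(c)
    for d in masks_of(p,"tea_glass_a_center"):
        b=box(d["mask"]); s=least_squares(lambda x:hullbox(p,"tea_glass_a_center",x)-b,[.49,0]);print(c,d["confidence"],b,s.x,s.fun)
        print("as on saucer:",hullbox(p,"tea_glass_a_center",[.495,-.0745]))
    if c=="top": save(p,"t3.png")
E
```

```text
clock: 10.1
position: [0.4927, -0.0737, 0.2019]
tcp_rot: [3.141, -0.0, 0.004]
contact_force: [-1.1, 0.1, -0.2]
width: 0.075
grip_force: 0.0
clock: 11.1
position: [0.4924, 0.3431, 0.2001]
tcp_rot: [-3.141, 0.0, -0.001]
contact_force: [0.6, -0.3, -0.3]
width: 0.0845
grip_force: 0.0
clock: 11.6
position: [0.4927, 0.4256, 0.1996]
tcp_rot: [3.141, -0.001, -0.0]
contact_force: [-0.4, 0.1, 0.2]
width: 0.0849
grip_force: 0.0
pos [0.4927 0.4256 0.1996] off units total (tool axes now) [-0.     -0.011   0.3093] in target axes [-0.     -0.0109  0.3093] dr units [ 0.0006  0.     -0.0011]
side 0.84 [177. 256. 201. 288.] [0.49572799 0.43041245] [-0.3619833   0.15338938  0.38360363 -0.16682888]
as on saucer: [322.76568131 175.96076257 338.88798757 201.85812497]
```

View pics/t3.png

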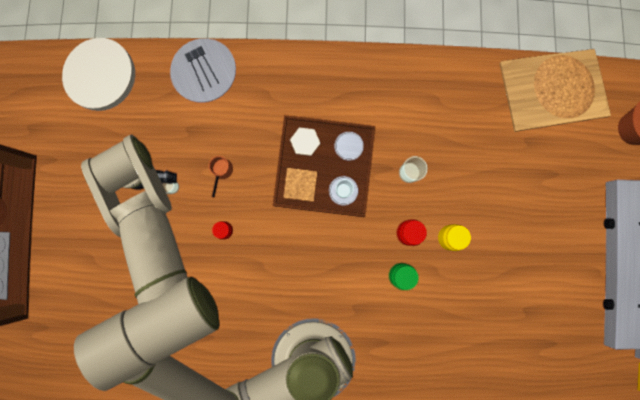

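The first glass stands centred in the saucer at (344,190). Now I pick up the second one.

```bash
python3 -m handwheel '[{"offset":[0.002,-0.011,0.06],"dr":[0,0,0],"grip":85},{"offset":[0,0,0.06],"dr":[0,0,0],"grip":85},{"offset":[0,0,0.06],"dr":[0,0,0],"grip":85},{"offset":[0,0,0.05],"dr":[0,0,0],"grip":85},{"offset":[0,0,0.04],"dr":[0,0,0],"grip":85},{"offset":[0,0,0.036],"dr":[0,0,0],"grip":85},{"offset":[0,0,0],"dr":[0,0,0],"grip":85},{"offset":[0,0,0],"dr":[0,0,0],"grip":40}]'
python3 -m handwheel '[{"offset":[0,0,0],"dr":[0,0,0],"grip":40},{"offset":[0,0,0],"dr":[0,0,0],"grip":40},{"offset":[0,0,0],"dr":[0,0,0],"grip":40},{"offset":[0,0,0],"dr":[0,0,0],"grip":40},{"offset":[0,0,0],"dr":[0,0,0],"grip":40}]'
```

```text
clock: 12.8
position: [0.4942, 0.4319, 0.0472]
tcp_rot: [-3.141, 0.001, -0.002]
contact_force: [0.6, -0.3, 0.3]
width: 0.0691
grip_force: 0.0
clock: 13.42
position: [0.4941, 0.4321, 0.0476]
tcp_rot: [-3.141, 0.0, -0.003]
contact_force: [-0.5, -0.5, 6.3]
width: 0.0494
grip_force: 61.8
```

```bash
python3 -m handwheel '[{"offset":[0,0,-0.04],"dr":[0,0,0],"grip":40},{"offset":[0,0,-0.08],"dr":[0,0,0],"grip":40},{"offset":[0,0,-0.09],"dr":[0,0,0],"grip":40},{"offset":[0,0,-0.08],"dr":[0,0,0],"grip":40},{"offset":[0,0,-0.02],"dr":[0,0,0],"grip":40},{"offset":[0.01,0.06,0],"dr":[0,0,0],"grip":40},{"offset":[0.03,0.1,0],"dr":[0,0,0],"grip":40},{"offset":[0.03,0.1,0],"dr":[0,0,0],"grip":40}]'
python3 -m handwheel '[{"offset":[0.03,0.1,0],"dr":[0,0,0],"grip":40},{"offset":[0.03,0.1,0],"dr":[0,0,0],"grip":40},{"offset":[0.03,0.1,0],"dr":[0,0,0],"grip":40},{"offset":[0.03,0.1,0],"dr":[0,0,0],"grip":40},{"offset":[0.03,0.1,0],"dr":[0,0,0],"grip":40},{"offset":[0.03,0.1,0],"dr":[0,0,0],"grip":40},{"offset":[0.016,0.1,0],"dr":[0,0,0],"grip":40},{"offset":[0,0.07,0],"dr":[0,0,0],"grip":40}]'
python3 -m handwheel '[{"offset":[0,0,0],"dr":[0,0,0],"grip":40},{"offset":[0,0,0],"dr":[0,0,0],"grip":40}]'
python3 -c "
from h import *
plan(.627,-.087,.0586)"
```

```text
clock: 14.42
position: [0.5284, 0.3004, 0.1998]
tcp_rot: [3.141, 0.001, -0.003]
contact_force: [-0.1, 0.1, -1.0]
width: 0.0496
grip_force: 62.3
clock: 15.42
position: [0.6264, -0.0854, 0.1995]
tcp_rot: [-3.141, 0.002, 0.004]
contact_force: [0.7, -0.2, -0.9]
width: 0.0495
grip_force: 62.3
clock: 15.68
position: [0.6263, -0.0825, 0.2004]
tcp_rot: [-3.141, 0.0, 0.002]
contact_force: [0.0, -0.1, -0.8]
width: 0.0497
grip_force: 62.3
pos [ 0.6263 -0.0825  0.2004] off units total (tool axes now) [0.0018 0.0092 0.2836] in target axes [0.0014 0.0089 0.2836] dr units [-0.0017  0.0031 -0.0001]
```

```bash
python3 -m handwheel '[{"offset":[0.002,0.009,0.05],"dr":[0,0,0],"grip":40},{"offset":[0,0,0.08],"dr":[0,0,0],"grip":40},{"offset":[0,0,0.07],"dr":[0,0,0],"grip":40},{"offset":[0,0,0.05],"dr":[0,0,0],"grip":40},{"offset":[0,0,0.02],"dr":[0,0,0],"grip":40},{"offset":[0,0,0.003],"dr":[0,0,0],"grip":40},{"offset":[0,0,0],"dr":[0,0,0],"grip":40},{"offset":[0,0,0],"dr":[0,0,0],"grip":40}]'
python3 -m handwheel '[{"offset":[0,0,0.004],"dr":[0,0,0],"grip":40},{"offset":[0,0,0],"dr":[0,0,0],"grip":40}]'
python3 -m handwheel '[{"offset":[0,0,0.003],"dr":[0,0,0],"grip":40},{"offset":[0,0,0],"dr":[0,0,0],"grip":40}]'
python3 -m handwheel '[{"offset":[0,0,0.002],"dr":[0,0,0],"grip":40},{"offset":[0,0,0],"dr":[0,0,0],"grip":40}]'
```

```text
clock: 16.68
position: [0.628, -0.0878, 0.0658]
tcp_rot: [3.141, -0.0, 0.003]
contact_force: [0.2, 0.5, -0.8]
width: 0.0496
grip_force: 62.3
clock: 16.92
position: [0.6276, -0.0878, 0.0628]
tcp_rot: [-3.142, 0.0, 0.0]
contact_force: [0.1, 0.0, -0.6]
width: 0.0495
grip_force: 62.3
clock: 17.18
position: [0.6276, -0.0877, 0.0612]
tcp_rot: [-3.141, 0.0, 0.0]
contact_force: [0.2, -0.7, -0.9]
width: 0.0493
grip_force: 62.3
clock: 17.42
position: [0.6276, -0.0877, 0.0602]
tcp_rot: [-3.142, 0.0, 0.0]
contact_force: [0.4, 0.6, -0.6]
width: 0.0495
grip_force: 62.3
```

```bash
python3 -m handwheel '[{"offset":[0,0,0.002],"dr":[0,0,0],"grip":40},{"offset":[0,0,0],"dr":[0,0,0],"grip":40}]'
python3 -m handwheel '[{"offset":[0,0,0.002],"dr":[0,0,0],"grip":40},{"offset":[0,0,0],"dr":[0,0,0],"grip":40}]'
```

```text
clock: 17.68
position: [0.6276, -0.0877, 0.0592]
tcp_rot: [-3.142, 0.0, 0.0]
contact_force: [0.2, -0.0, -0.6]
width: 0.0494
grip_force: 62.3
clock: 17.92
position: [0.6277, -0.0877, 0.0586]
tcp_rot: [3.141, -0.0, 0.001]
contact_force: [-0.1, 0.0, 1.6]
width: 0.0495
grip_force: 62.4
```

```bash
python3 -m handwheel '[{"offset":[0,0,0],"dr":[0,0,0],"grip":75},{"offset":[0,0,0],"dr":[0,0,0],"grip":75},{"offset":[0,0,0],"dr":[0,0,0],"grip":75},{"offset":[0,0,-0.02],"dr":[0,0,0],"grip":75},{"offset":[0,0,-0.05],"dr":[0,0,0],"grip":75},{"offset":[0,0,-0.08],"dr":[0,0,0],"grip":75},{"offset":[0,0,-0.08],"dr":[0,0,0],"grip":75},{"offset":[0,0,-0.05],"dr":[0,0,0],"grip":75}]'
python3 -m handwheel '[{"offset":[-0.05,-0.068,0],"dr":[0,0,0],"grip":85},{"offset":[-0.07,-0.096,0],"dr":[0,0,0],"grip":85},{"offset":[-0.07,-0.096,0],"dr":[0,0,0],"grip":85},{"offset":[-0.07,-0.096,0],"dr":[0,0,0],"grip":85},{"offset":[-0.07,-0.096,0],"dr":[0,0,0],"grip":85},{"offset":[-0.07,-0.096,0],"dr":[0,0,0],"grip":85},{"offset":[-0.07,-0.096,0],"dr":[0,0,0],"grip":85},{"offset":[-0.05,-0.07,0],"dr":[0,0,0],"grip":85}]'
python3 -m handwheel '[{"offset":[0,0,0],"dr":[0,0,0],"grip":85},{"offset":[0,0,0],"dr":[0,0,0],"grip":85}]'
python3 - <<'E'
from h import *
plan(.3665,.2705,.040)
p=capture("top"); save(p,"t4.png")
E
```

```text
clock: 18.92
position: [0.6279, -0.0878, 0.2014]
tcp_rot: [3.141, -0.0, 0.005]
contact_force: [-0.0, 0.1, 0.4]
width: 0.0749
grip_force: 0.0
clock: 19.92
position: [0.3661, 0.2709, 0.1992]
tcp_rot: [-3.141, -0.001, -0.002]
contact_force: [1.1, 0.3, -1.2]
width: 0.0848
grip_force: 0.0
clock: 20.18
position: [0.3681, 0.2691, 0.1988]
tcp_rot: [-3.141, 0.0, -0.002]
contact_force: [-0.0, -1.3, 0.8]
width: 0.0851
grip_force: 0.0
pos [0.3681 0.2691 0.1988] off units total (tool axes now) [-0.0035 -0.0028  0.3176] in target axes [-0.0032 -0.0029  0.3176] dr units [-0.0002 -0.0019 -0.0001]
```

View pics/t4.png

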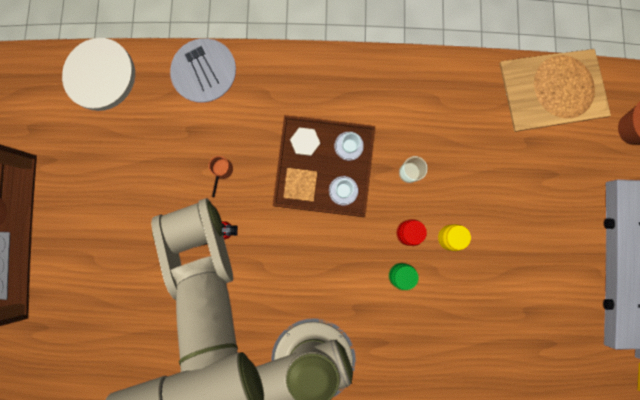

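Both glasses are centred in their saucers at (349,146) and (344,190), and the gripper is over the sugar jar at (222,230). Now I grip the jar.

```bash
python3 -m handwheel '[{"offset":[-0.003,-0.003,0.06],"dr":[0,0,0],"grip":85},{"offset":[0,0,0.06],"dr":[0,0,0],"grip":85},{"offset":[0,0,0.06],"dr":[0,0,0],"grip":85},{"offset":[0,0,0.05],"dr":[0,0,0],"grip":85},{"offset":[0,0,0.05],"dr":[0,0,0],"grip":85},{"offset":[0,0,0.037],"dr":[0,0,0],"grip":85},{"offset":[0,0,0],"dr":[0,0,0],"grip":85},{"offset":[0,0,0],"dr":[0,0,0],"grip":45}]'
python3 -m handwheel '[{"offset":[0,0,0],"dr":[0,0,0],"grip":45},{"offset":[0,0,0],"dr":[0,0,0],"grip":45},{"offset":[0,0,0],"dr":[0,0,0],"grip":45},{"offset":[0,0,0],"dr":[0,0,0],"grip":45},{"offset":[0,0,0],"dr":[0,0,0],"grip":45}]'
```

```text
clock: 21.22
position: [0.367, 0.2705, 0.0404]
tcp_rot: [-3.141, 0.002, -0.002]
contact_force: [-0.1, 0.6, -0.2]
width: 0.069
grip_force: 0.0
clock: 21.85
position: [0.3668, 0.2709, 0.0413]
tcp_rot: [-3.141, 0.0, -0.004]
contact_force: [-1.6, -1.5, 11.4]
width: 0.051
grip_force: 60.3
```

```bash
python3 -m handwheel '[{"offset":[0,0,-0.04],"dr":[0,0,0],"grip":45},{"offset":[0,0,-0.08],"dr":[0,0,0],"grip":45},{"offset":[0,0,-0.09],"dr":[0,0,0],"grip":45},{"offset":[0,0,-0.08],"dr":[0,0,0],"grip":45},{"offset":[0,0,-0.02],"dr":[0,0,0],"grip":45},{"offset":[0.038,0.036,0],"dr":[0,0,0],"grip":45},{"offset":[0.08,0.07,0],"dr":[0,0,0],"grip":45},{"offset":[0.08,0.07,0],"dr":[0,0,0],"grip":45}]'
python3 -m handwheel '[{"offset":[0.08,0.07,0],"dr":[0,0,0],"grip":45},{"offset":[0.08,0.07,0],"dr":[0,0,0],"grip":45},{"offset":[0.08,0.07,0],"dr":[0,0,0],"grip":45},{"offset":[0.08,0.05,0],"dr":[0,0,0],"grip":45},{"offset":[0.02,0.02,0],"dr":[0,0,0],"grip":45},{"offset":[0,0,0],"dr":[0,0,0],"grip":45},{"offset":[0,0,0],"dr":[0,0,0],"grip":45}]'
python3 -c "
from h import *
plan(.636,.0427,.0553)"
```

```text
clock: 22.85
position: [0.4656, 0.1817, 0.1939]
tcp_rot: [3.141, 0.001, -0.003]
contact_force: [1.0, 0.9, -0.7]
width: 0.0507
grip_force: 63.6
clock: 23.72
position: [0.6341, 0.0438, 0.1946]
tcp_rot: [-3.141, -0.001, 0.002]
contact_force: [-0.0, -0.0, -2.0]
width: 0.0509
grip_force: 63.6
pos [0.6341 0.0438 0.1946] off units total (tool axes now) [0.0041 0.0022 0.2786] in target axes [0.0038 0.0021 0.2786] dr units [-0.0007  0.0023  0.0016]
```

```bash
python3 -m handwheel '[{"offset":[0.004,0.002,0.05],"dr":[0,0,0],"grip":45},{"offset":[0,0,0.08],"dr":[0,0,0],"grip":45},{"offset":[0,0,0.07],"dr":[0,0,0],"grip":45},{"offset":[0,0,0.05],"dr":[0,0,0],"grip":45},{"offset":[0,0,0.02],"dr":[0,0,0],"grip":45},{"offset":[0,0,0],"dr":[0,0,0],"grip":45},{"offset":[0,0,0],"dr":[0,0,0],"grip":45}]'
python3 -m handwheel '[{"offset":[0,0,0.004],"dr":[0,0,0],"grip":45},{"offset":[0,0,0],"dr":[0,0,0],"grip":45}]'
python3 -m handwheel '[{"offset":[0,0,0.003],"dr":[0,0,0],"grip":45},{"offset":[0,0,0],"dr":[0,0,0],"grip":45}]'
```

```text
clock: 24.6
position: [0.6376, 0.0419, 0.0612]
tcp_rot: [3.141, 0.0, 0.003]
contact_force: [-1.1, -0.4, -1.4]
width: 0.051
grip_force: 63.6
clock: 24.85
position: [0.6372, 0.0417, 0.0581]
tcp_rot: [3.142, -0.0, 0.001]
contact_force: [-0.3, -0.6, -1.5]
width: 0.0508
grip_force: 63.6
clock: 25.1
position: [0.6371, 0.0417, 0.0562]
tcp_rot: [-3.142, 0.0, 0.0]
contact_force: [-0.4, -0.5, -2.4]
width: 0.0505
grip_force: 63.6
```

```bash
python3 -m handwheel '[{"offset":[0,0,0.002],"dr":[0,0,0],"grip":45},{"offset":[0,0,0],"dr":[0,0,0],"grip":45}]'
python3 -m handwheel '[{"offset":[0,0,0.002],"dr":[0,0,0],"grip":45},{"offset":[0,0,0],"dr":[0,0,0],"grip":45}]'
```

```text
clock: 25.35
position: [0.6372, 0.0417, 0.0555]
tcp_rot: [3.142, -0.0, 0.0]
contact_force: [-0.2, 0.5, 0.6]
width: 0.0508
grip_force: 63.7
clock: 25.6
position: [0.6372, 0.0417, 0.0554]
tcp_rot: [3.141, -0.0, 0.001]
contact_force: [-3.8, -0.3, 7.6]
width: 0.0508
grip_force: 64.5
```

```bash
python3 -m handwheel '[{"offset":[0,0,0],"dr":[0,0,0],"grip":75},{"offset":[0,0,0],"dr":[0,0,0],"grip":75},{"offset":[0,0,0],"dr":[0,0,0],"grip":75},{"offset":[0,0,-0.02],"dr":[0,0,0],"grip":75},{"offset":[0,0,-0.05],"dr":[0,0,0],"grip":75},{"offset":[0,0,-0.08],"dr":[0,0,0],"grip":75},{"offset":[0,0,-0.08],"dr":[0,0,0],"grip":75},{"offset":[0,0,-0.06],"dr":[0,0,0],"grip":75}]'
python3 -m handwheel '[{"offset":[-0.028,-0.08,0],"dr":[0,0,0],"grip":85},{"offset":[-0.04,-0.1,0],"dr":[0,0,0],"grip":85},{"offset":[-0.04,-0.1,0],"dr":[0,0,0],"grip":85},{"offset":[-0.04,-0.1,0],"dr":[0,0,0],"grip":85},{"offset":[-0.03,-0.098,0],"dr":[0,0,0],"grip":85},{"offset":[0,0,0],"dr":[0,0,0.22],"grip":85},{"offset":[0,0,0],"dr":[0,0,0],"grip":85},{"offset":[0,0,0],"dr":[0,0,0],"grip":85}]'
python3 - <<'E'
from h import *
from m import box
import m
plan(.547,.281,.035,-.11)
p=capture("top"); p2=capture("side"); cv2.imwrite("pics/t5.png",np.hstack([cv2.resize(p["image"][90:230,180:380,::-1],(400,280),interpolation=2),cv2.resize(p2["image"][180:300,170:290,::-1],(400,400),interpolation=2)[:280]]))
for d in masks_of(p2,"coffee_pot_center"): print(d["confidence"],box(d["mask"]))
m.prof["pot"]=[(0,.024),(.02,.031),(.05,.026),(.068,.029)]
print(m.hullbox(p2,"pot",[.547,.281]))
E
```

```text
clock: 26.6
position: [0.6373, 0.0418, 0.202]
tcp_rot: [3.141, -0.0, 0.004]
contact_force: [0.3, -1.6, 0.3]
width: 0.0749
grip_force: 0.0
clock: 27.6
position: [0.5484, 0.2803, 0.1997]
tcp_rot: [-3.137, 0.171, -0.001]
contact_force: [0.2, 0.6, 0.4]
width: 0.085
grip_force: 0.0
pos [0.5484 0.2803 0.1997] off units total (tool axes now) [-0.0031 -0.0011  0.3293] in target axes [-0.003  -0.0012  0.3293] dr units [-0.0002 -0.0007  0.0019]
0.63 [216. 219. 242. 251.]
[216.8156489  218.71747779 240.5114154  248.38601333]
```

View pics/t5.png

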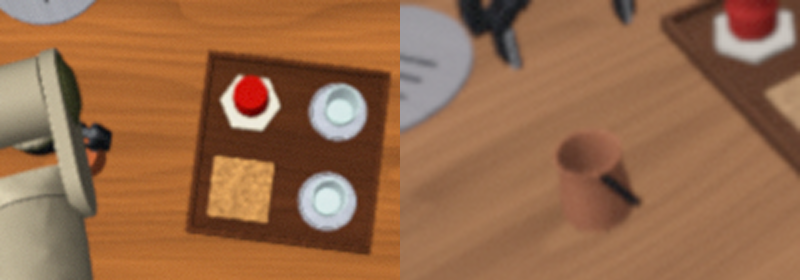

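The jar stands centred on the tile at (250,100) in the left crop. The pot at (592,180) in the right crop agrees with my estimate. Now I grip the pot.

```bash
python3 -m handwheel '[{"offset":[-0.004,-0.002,0.06],"dr":[0,0,0],"grip":85},{"offset":[0,0,0.06],"dr":[0,0,0],"grip":85},{"offset":[0,0,0.06],"dr":[0,0,0],"grip":85},{"offset":[0,0,0.05],"dr":[0,0,0],"grip":85},{"offset":[0,0,0.05],"dr":[0,0,0],"grip":85},{"offset":[0,0,0.049],"dr":[0,0,0],"grip":85},{"offset":[0,0,0],"dr":[0,0,0],"grip":85},{"offset":[0,0,0],"dr":[0,0,0],"grip":50}]'
python3 -m handwheel '[{"offset":[0,0,0],"dr":[0,0,0],"grip":50},{"offset":[0,0,0],"dr":[0,0,0],"grip":50},{"offset":[0,0,0],"dr":[0,0,0],"grip":50},{"offset":[0,0,0],"dr":[0,0,0],"grip":50},{"offset":[0,0,0],"dr":[0,0,0],"grip":50}]'
```

```text
clock: 28.75
position: [0.5469, 0.282, 0.0358]
tcp_rot: [-3.136, 0.173, -0.002]
contact_force: [-0.6, 0.5, -0.3]
width: 0.0689
grip_force: 0.0
clock: 29.38
position: [0.5471, 0.2823, 0.0371]
tcp_rot: [-3.135, 0.173, -0.005]
contact_force: [-2.7, 0.1, 8.1]
width: 0.0585
grip_force: 63.4
```

```bash
python3 -m handwheel '[{"offset":[0,0,-0.04],"dr":[0,0,0],"grip":50},{"offset":[0,0,-0.08],"dr":[0,0,0],"grip":50},{"offset":[0,0,-0.08],"dr":[0,0,0],"grip":50},{"offset":[0,0,-0.04],"dr":[0,0,0],"grip":50},{"offset":[-0.004,0.05,0],"dr":[0,0,0],"grip":50},{"offset":[-0.007,0.09,0],"dr":[0,0,0],"grip":50},{"offset":[-0.007,0.09,0],"dr":[0,0,0],"grip":50},{"offset":[-0.007,0.09,0],"dr":[0,0,0],"grip":50}]'
python3 -m handwheel '[{"offset":[-0.004,0.09,0],"dr":[0,0,0],"grip":50},{"offset":[-0.003,0.05,0],"dr":[0,0,0],"grip":50},{"offset":[0,0,0],"dr":[0,0,0],"grip":50},{"offset":[0,0,0],"dr":[0,0,0],"grip":50}]'
python3 - <<'E'
from h import *
plan(.5055,.0535,.0531,-.11)
p=capture("top"); p2=capture("side")
cv2.imwrite("pics/t6.png",np.hstack([cv2.resize(p["image"][90:230,240:440,::-1],(400,280),interpolation=2),cv2.resize(p2["image"][110:250,220:420,::-1],(400,280),interpolation=2)]))
E
```

```text
clock: 30.38
position: [0.5159, 0.123, 0.1556]
tcp_rot: [3.137, -0.172, 0.002]
contact_force: [0.4, 0.1, -1.9]
width: 0.0583
grip_force: 65.4
clock: 30.88
position: [0.5052, 0.0557, 0.1553]
tcp_rot: [-3.137, 0.173, -0.001]
contact_force: [0.1, 0.9, -3.0]
width: 0.0587
grip_force: 65.4
pos [0.5052 0.0557 0.1553] off units total (tool axes now) [0.0009 0.0043 0.2043] in target axes [0.001  0.0042 0.2043] dr units [-0.0005 -0.0015  0.    ]
```

View pics/t6.png

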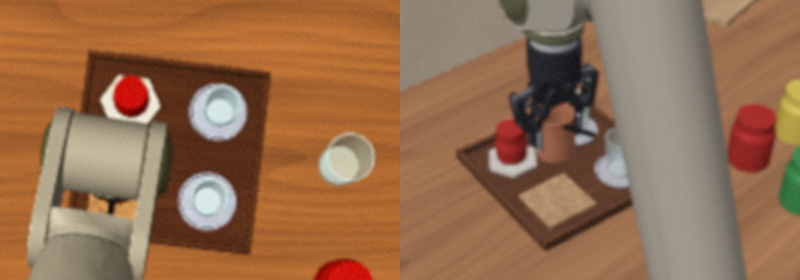

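The pot hangs upright in the gripper, at (557,130) in the right crop, with its handle towards the robot. Now I lower it.

```bash
python3 -m handwheel '[{"offset":[0.001,0.004,0.04],"dr":[0,0,0],"grip":50},{"offset":[0,0,0.06],"dr":[0,0,0],"grip":50},{"offset":[0,0,0.05],"dr":[0,0,0],"grip":50},{"offset":[0,0,0.03],"dr":[0,0,0],"grip":50},{"offset":[0,0,0.01],"dr":[0,0,0],"grip":50},{"offset":[0,0,0],"dr":[0,0,0],"grip":50},{"offset":[0,0,0],"dr":[0,0,0],"grip":50}]'
python3 -m handwheel '[{"offset":[0,0,0.004],"dr":[0,0,0],"grip":50},{"offset":[0,0,0],"dr":[0,0,0],"grip":50}]'
python3 -m handwheel '[{"offset":[0,0,0.003],"dr":[0,0,0],"grip":50},{"offset":[0,0,0],"dr":[0,0,0],"grip":50}]'
```

```text
clock: 31.85
position: [0.5057, 0.0532, 0.0605]
tcp_rot: [3.137, -0.173, 0.002]
contact_force: [0.1, -0.4, -1.7]
width: 0.0585
grip_force: 65.4
clock: 32.1
position: [0.5054, 0.0531, 0.0579]
tcp_rot: [3.137, -0.173, 0.0]
contact_force: [0.3, 0.6, -2.2]
width: 0.0585
grip_force: 65.4
clock: 32.35
position: [0.5053, 0.0531, 0.0562]
tcp_rot: [-3.137, 0.173, 0.0]
contact_force: [-1.0, 0.7, -1.7]
width: 0.0587
grip_force: 65.4
```

```bash
python3 -m handwheel '[{"offset":[0,0,0.003],"dr":[0,0,0],"grip":50},{"offset":[0,0,0],"dr":[0,0,0],"grip":50}]'
python3 -m handwheel '[{"offset":[0,0,0.002],"dr":[0,0,0],"grip":50},{"offset":[0,0,0],"dr":[0,0,0],"grip":50}]'
python3 -m handwheel '[{"offset":[0,0,0.002],"dr":[0,0,0],"grip":50},{"offset":[0,0,0],"dr":[0,0,0],"grip":50}]'
```

```text
clock: 32.6
position: [0.5053, 0.0531, 0.0547]
tcp_rot: [-3.137, 0.173, 0.0]
contact_force: [0.2, 0.4, -2.7]
width: 0.0583
grip_force: 65.4
clock: 32.85
position: [0.5054, 0.0531, 0.0537]
tcp_rot: [-3.137, 0.173, 0.0]
contact_force: [-0.5, 0.4, -1.9]
width: 0.0587
grip_force: 65.4
clock: 33.1
position: [0.5054, 0.0531, 0.0532]
tcp_rot: [3.137, -0.173, 0.001]
contact_force: [-1.5, -0.3, 3.1]
width: 0.0583
grip_force: 65.9
```

Contact. I release, lift, and move off to the left to look.

```bash
python3 -m handwheel '[{"offset":[0,0,0],"dr":[0,0,0],"grip":80},{"offset":[0,0,0],"dr":[0,0,0],"grip":80},{"offset":[0,0,0],"dr":[0,0,0],"grip":80},{"offset":[0,0,-0.02],"dr":[0,0,0],"grip":80},{"offset":[0,0,-0.05],"dr":[0,0,0],"grip":80},{"offset":[0,0,-0.08],"dr":[0,0,0],"grip":80},{"offset":[0,0,-0.08],"dr":[0,0,0],"grip":80},{"offset":[0,0,-0.06],"dr":[0,0,0],"grip":80}]'
python3 -m handwheel '[{"offset":[0,-0.05,0],"dr":[0,0,0],"grip":80},{"offset":[0,-0.1,0],"dr":[0,0,0],"grip":80},{"offset":[0,-0.1,0],"dr":[0,0,0],"grip":80},{"offset":[0,-0.1,0],"dr":[0,0,0],"grip":80},{"offset":[0,-0.1,0],"dr":[0,0,0],"grip":80},{"offset":[0,-0.1,0],"dr":[0,0,0],"grip":80},{"offset":[0,-0.05,0],"dr":[0,0,0],"grip":80},{"offset":[0,0,0],"dr":[0,0,0],"grip":80}]'
python3 - <<'E'
from h import *
p=capture("top"); p2=capture("side")
i=p["image"][:,:,::-1].copy()
a=np.linspace(0,6.3,120)
big=cv2.resize(i[105:225,265:385],(480,480),interpolation=2)
for x,y,z,r in((.5055,.0535,.084,.029),(.636,.0427,.076,.026),(.4948,-.0745,.083,.026),(.627,-.087,.083,.026)):
    q=np.array([proj(p,[x+r*np.cos(t),y+r*np.sin(t),z]) for t in a]); cv2.polylines(big,[((q-[265,105]+.0)*4).astype(int)],True,(255,0,255),1)
s=cv2.resize(p2["image"][130:250,230:350,::-1],(320,320),interpolation=2)
cv2.imwrite("pics/t7.png",np.hstack([big,cv2.copyMakeBorder(s,0,160,0,0,0)]))
for n,t in(("sugar_jar_center",.014),("coffee_pot_center",.016),("tea_glass_a_center",.011)):
  for c in(p,p2):
    for d in spot_point(c,n): print(n,d["confidence"],atz(c,d["at"][0]*640,d["at"][1]*400,Z[n]+t))
E
```

```text
clock: 34.1
position: [0.5055, 0.0531, 0.2003]
tcp_rot: [3.137, -0.173, 0.003]
contact_force: [0.8, -0.2, -0.6]
width: 0.0801
grip_force: 0.0
clock: 35.1
position: [0.538, 0.3527, 0.198]
tcp_rot: [-3.137, 0.169, -0.0]
contact_force: [-0.3, -0.7, -0.8]
width: 0.0801
grip_force: 0.0
sugar_jar_center 0.64 [ 0.49817997 -0.06778365  0.045     ]
sugar_jar_center 0.59 [0.64583227 0.04201216 0.045     ]
sugar_jar_center 0.49 [0.63351428 0.0514319  0.045     ]
coffee_pot_center 0.98 [0.5048519  0.05824877 0.05      ]
coffee_pot_center 0.83 [0.51787312 0.05585323 0.05      ]
tea_glass_a_center 0.67 [ 0.62293699 -0.08539172  0.047     ]
```

View pics/t7.png

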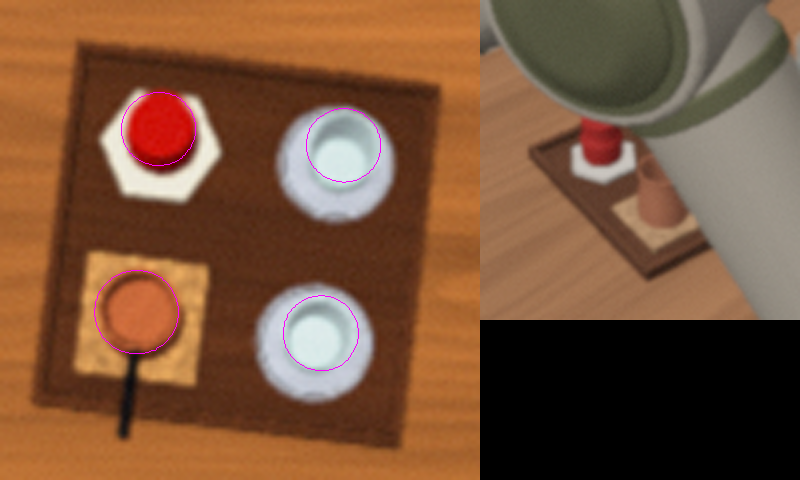

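All four things sit centred within the predicted rim circles (each about 1 px off at most), and the pot's handle points out over the tray's near edge. I'm handing the job in.

```bash
python3 -c "
from h import *
print(workorder.finish_job())"
```

```text
the job is handed in; nothing more can be done
None
```

The tray is laid and handed in: a tea glass in each saucer, the pot on the trivet with its handle out over the tray's edge, and the sugar jar on the tile, all centred to within a few millimetres in the last picture; the tumbler and flour jar were not touched, and the verdict itself was not reported back.

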